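Fit the vacuum pump handle and pump the board down

TASK

Fit the loose steel handle onto the square shaft of the sloping hand vacuum pump, fully home, with its arm pointing straight down the slope towards the low edge of the pump head. Then pump at least three full strokes with it: swing the arm each time to the stop and let it come all the way back before the next. Leave the handle seated on the shaft in its rest position, let go of it, and leave the other things on the bench where they are.

Things in the scene. Friction and masses are not known exactly. Their poses are not given: they have to be found in the camera images.
- handle: Loose steel handle, 0.3 kg, lying flat. Square hub 46 x 46 mm, 50 mm high, with a 24 mm square bore right through, parallel to its sides. A flat arm (22 wide, 15 thick, undersides level) runs along -x to 129 mm from the bore axis. Origin: bore centre at the underside; z up the bore. The hub's four sides are free to grip 18 to 50 mm above the underside, over the arm. Mass centre 13 mm to -x.
- handle_knob (a point): Centre of the top of the black upright knob (28 mm diameter, 40 mm tall) on the handle's arm: 115 mm along the handle's -x from the bore axis, 55 mm above the underside. Axes as the handle's.
- spindle_seat (a point): Centre of the flat round shoulder (54 mm diameter) at the foot of the pump's square shaft, 160 mm above the bench: the handle's underside seats here. z points out along the shaft, leaning 0.55 rad (31.5 deg) from vertical towards the pump's low side, roughly at the robot; at rest -x points down the slope. Turns with the shaft. Fitted right, the handle's origin and axes coincide with it.
- spindle_tip (a point): Centre of the free end of the square shaft, 40 mm along z from spindle_seat, same axes. The shaft is bare steel, 22 x 22 mm for the first 30 mm above the seat, then tapers to 13 x 13 mm at this point; its flats are square to x and y.
- spindle (a joint): Angle of the square shaft, rad: 0 at the rest stop, 0.9 at the far stop. Grows counterclockwise seen from the shaft's free end: the fitted arm swings from straight down the slope towards the pump's -y side (the robot's right). A spring (0.08 N m at rest, 0.26 at the far stop) drives it back to 0.
- pump: The pump, fixed to the bench. Dark base 150 x 150 mm; on it a grey head inclined at 31.5 deg, 125 mm along the slope by 130 mm wide, its face 15 mm below the seat; behind (+x) an aluminium plate 190 x 180 x 22 mm with a circuit board. Origin on the bench straight below the seat; x points away from the low side, z up.
- handwheel: Bystander: a loose black handwheel with a round steel bore, 90 mm in diameter, rim 14 mm and hub 30 mm high, lying flat. Origin: centre of its underside. To be left alone.
- bottle: Bystander: a standing red bottle, 50 mm in diameter, 130 mm high. Origin: centre of its underside. To be left alone.
- tape: Bystander: a tan roll core, a ring 90 mm in diameter, 24 mm high, lying flat. Origin: centre of its underside. To be left alone.
There are look-alikes about, which are no part of the job. Of the things shaped like the handle, the steel one is meant.

How it is judged (in metres and radians):
On the way, in this order (a step that is already met when the one before it is completed fails the run):
1. the handle is fully home on the square shaft, its arm pointing down the slope (knob along -x of spindle_seat) (distance between handle and spindle_seat below 0.005 m and angle between the z axis of handle and the z axis of spindle_seat, either way round below 0.12 rad and x of handle_knob in the frame of spindle_seat below -0.1 m and value of joint spindle below 0.15 rad), for 0.2 s.
2. first stroke: the fitted handle is swung past 0.75 rad (distance between handle and spindle_seat below 0.005 m and angle between the z axis of handle and the z axis of spindle_seat, either way round below 0.12 rad and x of handle_knob in the frame of spindle_seat below -0.1 m and value of joint spindle above 0.75 rad), for 0.05 s.
3. back below 0.15 rad after the first stroke (all of step 1), for 0.05 s.
4. second stroke: the fitted handle is swung past 0.75 rad (all of step 2), for 0.05 s.
5. back below 0.15 rad after the second stroke (all of step 3), for 0.05 s.
6. third stroke: the fitted handle is swung past 0.75 rad (all of step 4), for 0.05 s.
At the end, for the whole second after the job is handed in: The handle sits fully home on the shaft (its origin within 5 mm of the seat, its axis within 0.12 rad of the shaft's), arm down the slope (knob more than 100 mm along -x of the seat), the shaft back below 0.12 rad, the handle at rest (distance between handle and spindle_seat below 0.005 m and angle between the z axis of handle and the z axis of spindle_seat, either way round below 0.12 rad and x of handle_knob in the frame of spindle_seat below -0.1 m and value of joint spindle below 0.12 rad and linear speed of handle below 0.02 m/s); the robot touches nothing.
It fails at once if the handwheel is moved by more than 30 mm (distance of handwheel from where it was at the start of the episode above 0.03 m).
It fails at once if the bottle is moved by more than 30 mm (distance of bottle from where it was at the start of the episode above 0.03 m).
It fails at once if the tape is moved by more than 30 mm (distance of tape from where it was at the start of the episode above 0.03 m).
It also fails if it takes over 61 s, if anything falls off the work surface, if the arm or the gripper's body presses on something with over 40 N, if the wrist force passes 120 N, or if a joint passes its speed limit or range.

ROBOT

A 6-joint arm with a two-finger parallel gripper is mounted at the origin on the work surface. World frame = base frame: x ahead of the robot, y to its left, z up, the work surface at z = 0. Lengths are in mm, angles in rad, forces in N, time in s.
With the tool pointing down it reaches from about 300 to 1000 mm from the base axis. Payload 5.1 kg.
Tool frame: the origin (TCP) lies at the very end of the fingers, on their centre line; the grasp point (between the pads) lies 19 mm behind it (grasp_offset is the distance from the TCP to the grasp point, in mm); z points along the fingers, y is the line along which they close (so a half turn about z gives the same grasp; the last joint's range is limited). The gripper opens to 95 mm and grips with 3 to 60 N. Pads are 20 mm wide; open, the fingers measure 119 mm over their backs; the gripper's body (75 mm by 180 mm) begins 59 mm behind the grasp point.
Start: joints at [-1.283, 0.124, 1.65, -0, 1.367, -0.083], TCP at [235.502, -605.825, 214.656] pointing down, gripper open.
Joint ranges: [-2.61, 2.61], [-1.02, 2.33], [0.03, 2.71], [-1.35, 4.49], [0.32, 2.68], [-2.91, 2.91]. Speed limits (rad/s): [2.57, 2.57, 3.14, 3.14, 3.14, 3.14].

INTERFACE

Orientations are given as a unit quaternion [w, x, y, z].
In Python, from bench import * gives the robot as it stands. Calls block until the motion is done:
- goto(position, orientation): joint-space move of the TCP to a pose.
- move_straight(position, vel=150, rot=None): straight line of the TCP; rot=None keeps the orientation; vel is the mean speed in mm/s.
- goto_joints(angles): joint-space move.
- open_gripper() and gripper_close(strength=None): open the fingers fully, or close them until they stop; strength is the grip in N (None keeps the last).
- sleep(seconds).
- ik(position, orientation): joint angles nearest the present ones, or None.
- observe(): the state.
- capture(name): name is "scene" or "top" or "wrist"; returns a dict with "color" (400x640x3 uint8, red, green, blue), "z_map" (400x640 float32, mm along the optical axis (not along the pixel's ray), 0 where there is no reading), "mtx" (3x3 intrinsics, pixels), "T" (4x4, takes a point from camera to world coordinates); the wrist camera has in their place "tool_from_camera" (4x4, takes a point from camera to tool coordinates, whose origin is the TCP and whose axes are the flange's). Camera axes: x right, y down, z forward; pixel columns grow to the right and rows downward; lengths in mm; the calibration is good to about 2 mm. A picture is of the moment at which its call begins: read the wrist's pose just before it.
A pose or a line that the arm cannot do raises MotionError and nothing moves.
- job_done(): hands the job in; it is judged then, once.
The state is a dict: "time_s": time; "joint_pos": joint angles; "qd": joint speeds; "tau": joint torques, N m; "tool_pos": TCP position; "tcp_rot": TCP orientation; "force": force on the tool from outside, world axes, zero at the start; "torque": the same for the moment, N m; "finger_gap": finger opening in mm; "finger_force": force on a finger pad.
Only numpy, scipy, OpenCV 4.12 (cv2) and the standard library are available. Lean on these libraries where they do the work, as an engineer would, in place of code of your own. Each camera call takes 0.05 s, during which the arm holds its last target. There are 200 camera calls.

## Working session

There is one attempt and no reset: what is moved stays moved. The work goes in short steps, each a Python script; the robot and the scene stay as the last script left them, time stands still between calls to the robot, and variables do not carry over. Pictures are saved under pics/ and viewed, at most 10 in all, crops included, and the job is handed in when it is done.

```bash
mkdir -p pics; ls; python3 - <<'E'
from bench import *
import cv2,numpy as np
for n in("scene","top"):
    c=capture(n); cv2.imwrite(f"pics/{n}0.png",c["color"][:,:,::-1]); np.savez(f"{n}0.npz",**c)
    print(n,c["mtx"].tolist(),np.round(c["T"],3).tolist())
o=observe();print(o)
E
```

```text
pics
scene [[496.86766073244706, 0.0, 322.71421146267124], [0.0, 496.86766073244706, 197.28733925543213], [0.0, 0.0, 1.0]] [[-0.351, 0.643, -0.681, 1466.511], [0.936, 0.255, -0.242, 308.645], [0.018, -0.722, -0.692, 1055.706], [0.0, 0.0, 0.0, 1.0]]
top [[439.2162363944146, 0.0, 312.4367240801288], [0.0, 439.2162363944146, 198.44620689670626], [0.0, 0.0, 1.0]] [[0.029, -0.997, 0.071, 436.417], [-0.999, -0.028, 0.018, -12.631], [-0.016, -0.071, -0.997, 1378.029], [0.0, 0.0, 0.0, 1.0]]
{'time_s': 0.1, 'joint_pos': array([-1.28259785e+00,  1.24439830e-01,  1.65150554e+00,  8.50980519e-06,
        1.36749334e+00, -8.25950755e-02]), 'qd': array([-0.00092943, -0.00023835, -0.00342518,  0.000935  , -0.0016071 ,
       -0.00077583]), 'tau': array([ 3.56907822e-04, -4.18881762e+01, -3.61097968e+01,  7.76430289e-02,
        4.61096980e-02, -8.38731717e-05]), 'tool_pos': array([ 235.34765282, -605.29019492,  213.52886181]), 'tcp_rot': array([-9.18579837e-04,  9.82862928e-01,  1.84335597e-01, -9.05770461e-05]), 'force': array([-1.40626067,  0.12965567,  0.0542042 ]), 'torque': array([ 0.01054276, -0.01698298, -0.01578403]), 'finger_force': 0.0, 'finger_gap': 95.24498853085346}
```

View pics/top0.png

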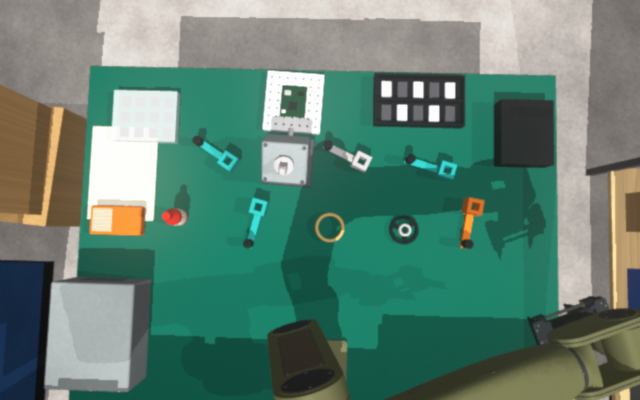

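View pics/scene0.png

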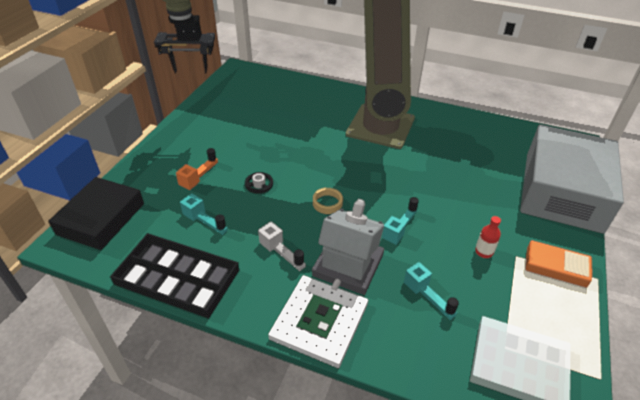

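The top view shows five handle-shaped things, by hub pixel: grey (361,160), teal (229,160), (258,206) and (448,169), and orange (474,207). Only the grey one is steel. The pump head is at (284,160). I'll confirm this in an enlarged crop and compute positions.

```bash
cat > h.py <<'E'
import numpy as np,cv2
def pts(c,n=None):
    z=c["z_map"];K=c["mtx"];v,u=np.mgrid[:z.shape[0],:z.shape[1]]
    P=np.stack([(u-K[0,2])/K[0,0]*z,(v-K[1,2])/K[1,1]*z,z],-1)
    T=c["T"] if "T" in c else n
    return P@T[:3,:3].T+T[:3,3]
def pix(c,u,v,zw,T=None):
    T=c["T"] if T is None else T
    d=T[:3,:3]@np.linalg.solve(c["mtx"],[u,v,1.]);return T[:3,3]+d*(zw-T[2,3])/d[2]
E
python3 - <<'E'
from h import *
c=dict(np.load("top0.npz"));W=pts(c)
s=slice(110,210);t=slice(250,385)
cv2.imwrite("pics/crop1.png",cv2.resize(c["color"][s,t,::-1],None,fx=5.9,fy=5.9,interpolation=cv2.INTER_CUBIC))
for u,v in[(361,160),(366,160),(345,153),(328,146),(284,160),(283,158),(284,166),(284,180),(284,142),(400,150),(330,215)]:print(u,v,W[v,u].round(1))
E
```

```text
361 160 [ 660.6 -138.    -1.7]
366 160 [ 657.1 -151.3   22.5]
345 153 [679.2 -86.2  11.8]
328 146 [692.2 -31.7  52.8]
284 160 [627.6  91.4 166.8]
283 158 [632.5  94.  170.8]
284 166 [607.1  88.7 191.9]
284 180 [577.1  93.6 117.6]
284 142 [676.5  92.3 176. ]
400 150 [ 6.956e+02 -2.603e+02 -6.000e-01]
330 215 [482.9 -43.9  26.7]
```

View pics/crop1.png

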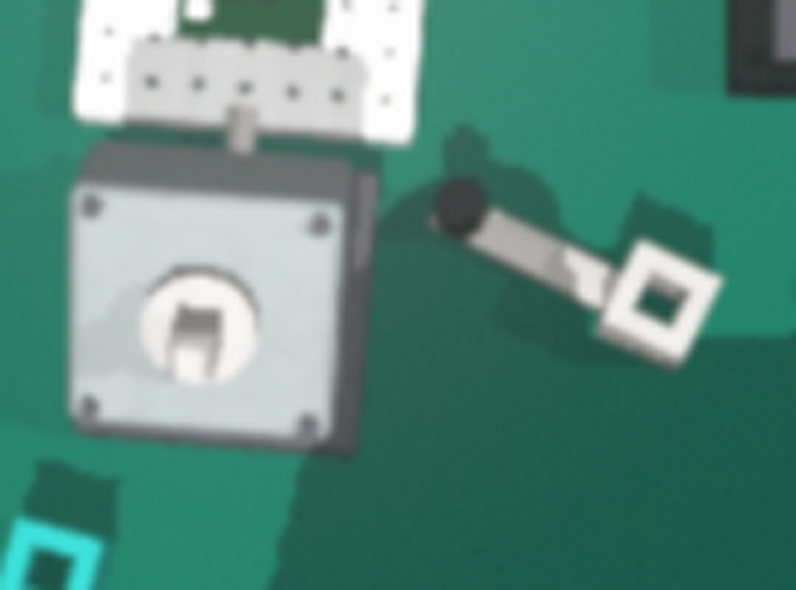

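The crop confirms it. The grey steel handle has its hub at crop (661,304), full-image (362,161.5), and its knob at crop (461,207). The shaft tip is at crop (198,350), on the shoulder centred near (199,325). Next I'll plan the wrist looks and check reach and wrist range.

```bash
cat >> h.py <<'E'
from scipy.spatial.transform import Rotation as Ro
def q(R): return np.roll(Ro.from_matrix(R).as_quat(),1)
def Rq(w): return Ro.from_quat(np.roll(w,-1)).as_matrix()
def Rz(a): return Ro.from_euler('z',a).as_matrix()
def Rseat(yaw): return Rz(yaw)@Ro.from_euler('y',-0.55).as_matrix()
def tool(Rh,s): return Rh@np.diag([s,-s,-1.])
E
python3 - <<'E'
from bench import *
from h import *
c=capture("wrist");print(np.round(c["tool_from_camera"],3).tolist(),c["mtx"].tolist())
t=dict(np.load("top0.npz"))
hub=pix(t,362,161.5,50);kn=pix(t,328.1,145.1,55);print(hub,kn,np.linalg.norm(hub-kn))
tip=pix(t,283.7,167,194);print("tip",tip)
d=hub-kn;ya=np.arctan2(d[1],d[0]);print("yaw",ya)
yp=-0.037
seat=np.array([tip[0]+40*np.sin(.55),tip[1],160])
for s in(1,-1):
    a=ik([hub[0],hub[1],20],q(tool(Rz(ya),s)));a2=ik([hub[0],hub[1],200],q(tool(Rz(ya),s)))
    R=Rseat(yp);b=ik(seat+R[:,2]*20,q(tool(R,s)));b1=ik(seat+R[:,2]*150,q(tool(R,s)));b2=ik(seat+R[:,2]*20,q(tool(R@Rz(.9),s)))
    for k in(a,a2,b,b1,b2):print(s,None if k is None else np.round(k,2))
E
```

```text
[[0.001, -0.955, -0.297, 84.164], [1.0, 0.001, 0.0, -1.469], [-0.0, -0.297, 0.955, -170.515], [0.0, 0.0, 0.0, 1.0]] [[290.3470415422164, 0.0, 320.8868969521952], [0.0, 290.3470415422164, 199.73071828680116], [0.0, 0.0, 1.0]]
[ 647.6730075  -136.41906293   50.        ] [694.52080746 -31.8865589   55.        ] 114.65932477501937
tip [604.07855906  89.21660529 194.        ]
yaw -1.9921231405906625
1 None
1 None
1 [ 0.09 -0.22  2.12 -0.1   0.7   1.76]
1 [ 0.11 -0.47  2.12 -0.09  0.95  1.75]
1 [ 0.09 -0.22  2.12 -0.1   0.7   0.86]
-1 [-0.29  0.33  1.75 -0.    1.06  0.13]
-1 [-0.29  0.16  1.64 -0.    1.35  0.13]
-1 [ 0.09 -0.22  2.12 -0.1   0.7  -1.38]
-1 [ 0.11 -0.47  2.12 -0.09  0.95 -1.39]
-1 [ 0.09 -0.22  2.12 -0.1   0.7  -2.28]
```

```bash
python3 - <<'E'
from bench import *
from h import *
import pickle
def look(n):
    sleep(0.2);o=observe();c=capture("wrist");cv2.imwrite(f"pics/{n}.png",cv2.resize(c["color"][:,:,::-1],None,fx=1.25,fy=1.25,interpolation=cv2.INTER_CUBIC))
    T=np.eye(4);T[:3,:3]=Rq(o["tcp_rot"]);T[:3,3]=o["tool_pos"]
    c["T"]=T@c["tool_from_camera"];c["tool"]=T;pickle.dump(c,open(n+".pkl","wb"));print(o["time_s"],o["tool_pos"],c["T"][:3,3])
R=Rseat(-.037);seat=np.array([625,89.2,160])
goto(seat+R[:,2]*130,q(tool(R,-1)));look("wp")
Rh=Rz(-1.992);goto([647.7,-136.4,130],q(tool(Rh,-1)));look("wh")
E
```

```text
3.05 [557.24684919  91.27345671 270.76043474] [395.7341272   98.63152833 372.09837313]
4.6583 [ 647.86665742 -135.7282991   130.90757908] [681.28446124 -57.30153474 301.44292804]
```

View pics/wp.png

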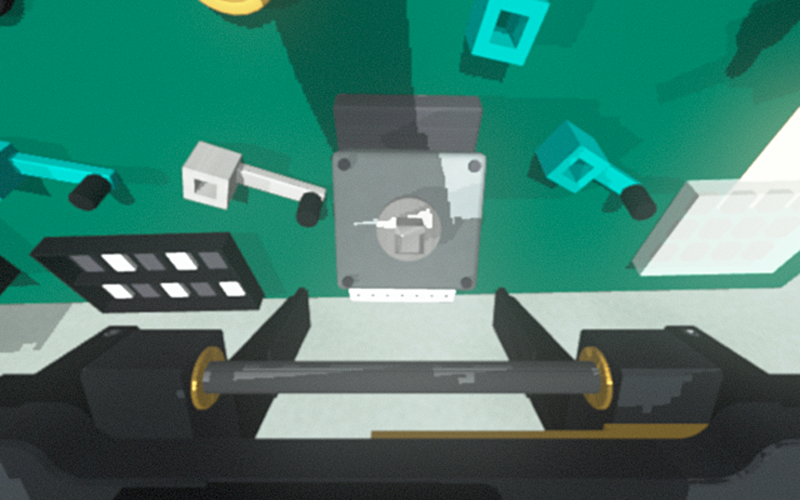

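View pics/wh.png

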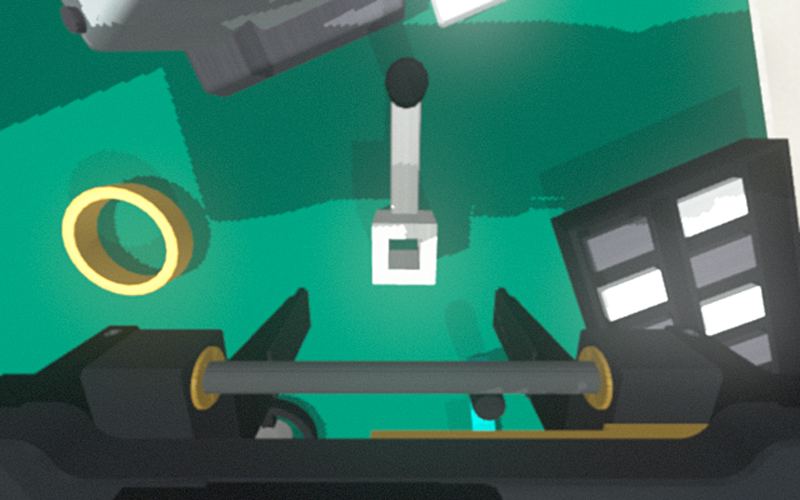

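The pump view shows the shoulder at about (409,229) with the shaft in front of it, and the head corner screws at (344,163), (475,165), (348,283) and (466,282). The handle view shows the hub top corners near (373,224) and (436,285), and the knob at (407,80). I'll enlarge both.

```bash
python3 - <<'E'
from h import *
import pickle
p=pickle.load(open("wp.pkl","rb"));h=pickle.load(open("wh.pkl","rb"))
A=cv2.resize(p["color"][150:210,290:364,::-1],None,fx=6,fy=6,interpolation=cv2.INTER_CUBIC)
B=cv2.resize(h["color"][172:232,292:350,::-1],None,fx=6,fy=6,interpolation=cv2.INTER_CUBIC)
cv2.imwrite("pics/crop2.png",cv2.convertScaleAbs(np.hstack([A,B]),alpha=1.15))
W=pts(p)
R=Rseat(-.037);L=(W-[625,89.2,160])@R   # seat-ish frame
m=(abs(L[...,2]+15)<6)&(abs(L[...,0])<70)&(abs(L[...,1])<75)&(p["z_map"]>0);Q=L[m]
cc,_,Vt=np.linalg.svd(Q-Q.mean(0));print("face",len(Q),Q.mean(0),Vt[2],"ext",np.percentile(Q,[.5,99.5],axis=0))
r=cv2.minAreaRect(Q[:,:2].astype(np.float32));print(r)
m2=(L[...,2]>5)&(np.hypot(L[...,0],L[...,1])<40)&(p["z_map"]>0);S=L[m2];print("shaft",S.min(0),S.max(0),S[S[:,2]>36].mean(0))
m3=(abs(L[...,2])<4)&(np.hypot(L[...,0],L[...,1])<45)&(p["z_map"]>0);print("shoulder",cv2.minEnclosingCircle(L[m3][:,:2].astype(np.float32)),L[m3].mean(0))
for u,v in [(373,224),(437,223),(436,285),(371,284)]:print(pix(h,u/1.25,v/1.25,50).round(1))
print(pix(h,407/1.25,75/1.25,55).round(1))
E
```

```text
face 1592 [-12.23952408  28.03057625  -9.75503043] [-2.98463583e-04  6.34688190e-04 -9.99999754e-01] ext [[-69.41641091 -58.83653374 -14.55313508]
 [ 50.07029694  71.2596721   -9.0034351 ]]
((-10.011627197265625, 6.288043975830078), (130.20896911621094, 120.34334564208984), 89.25375366210938)
shaft [-37.88492235 -32.20962586   5.00513691] [ 15.84542521  34.22501324 256.16828179] [-25.83966368   0.93310361 236.10304228]
shoulder ((-24.858051300048828, 3.669375419616699), 22.906335830688477) [-34.08428665   3.3710603    0.12763151]
[ 639.3 -103.4   50. ]
[ 681.1 -121.2   50. ]
[ 662.3 -164.9   50. ]
[ 618.2 -144.3   50. ]
[699.7 -25.6  55. ]
```

View pics/crop2.png

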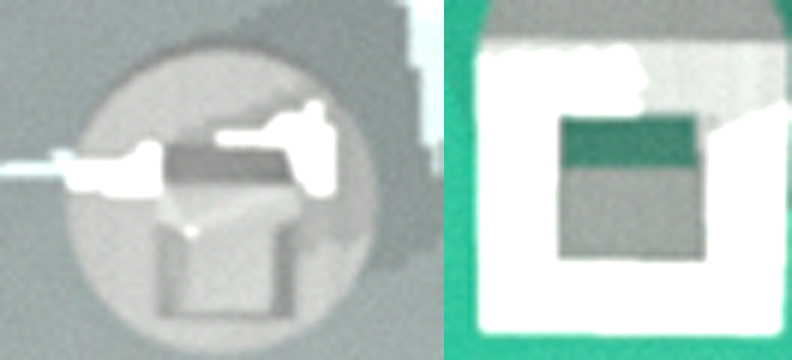

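In crop2 the left panel gives the shoulder circle centre at (221.5,200), the 22 mm square's lower rim centred at (227,250), and the tip square at (230,268). The right panel gives hub-top edges x 478–784 and y 43–333. I'll fit both poses.

```bash
python3 - <<'E'
from h import *
import pickle
from scipy.optimize import least_squares as LS
p=pickle.load(open("wp.pkl","rb"));h=pickle.load(open("wh.pkl","rb"))
def proj(c,P):
    T=c["T"];q_=(np.atleast_2d(P)-T[:3,3])@T[:3,:3];return (q_/q_[:,2:])[:,:2]*[c["mtx"][0,0],c["mtx"][1,1]]+c["mtx"][:2,2]
A=lambda x,y:np.array([(x+.5)/6-.5+290,(y+.5)/6-.5+150])
B=lambda x,y:np.array([(x-444+.5)/6-.5+292,(y+.5)/6-.5+172])
# shaft model points: shoulder extremes centre approx, square corners at 30 and tip
obs=np.array([A(221.5,200),A(158,318),A(295,318),A(162,183),A(298,183),A(187,308),A(273,308),A(187,230),A(273,230)])
mod=np.array([[0,0,0],[11,11,30],[11,-11,30],[-11,11,30],[-11,-11,30],[6.5,6.5,40],[6.5,-6.5,40],[-6.5,6.5,40],[-6.5,-6.5,40]],float)
for free in(0,1):
    f=lambda v:(proj(p,mod@Rseat(v[2]).T+[v[0],v[1],160+free*v[3]])-obs).ravel()
    r=LS(f,[620,89,-.037,0],loss='soft_l1');print("seat",r.x.round(3),np.round(f(r.x).reshape(-1,2),1).tolist())
    # orientation sign check
ob=np.array([B(478,43),B(784,43),B(784,333),B(478,333)])
mh=np.array([[-23,-23,50],[-23,23,50],[23,23,50],[23,-23,50]],float)
for sg in(1,-1):
    m=mh*[1,sg,1];f=lambda v:(proj(h,m@Rz(v[2]).T+[v[0],v[1],0])-ob).ravel()
    r=LS(f,[650,-134,-2.0]);print("handle",r.x.round(3),r.cost,np.round(f(r.x).reshape(-1,2),1).tolist())
L=(pts(p)-[625,89.2,160])@Rseat(-.037)
W=pts(p)
for u,v in[(304,176),(327,160),(345,190),(327,195),(300,150)]:print(u,v,p["z_map"][v,u],L[v,u].round(1))
W=pts(h);print("bench",W[150,420],W[240,330],"hubtop",W[225,323])
E
```

```text
seat [ 6.12538e+02  9.64460e+01 -4.20000e-02  0.00000e+00] [[0.0, 0.8], [22.6, 0.0], [-23.2, -0.1], [22.5, 0.1], [-23.8, -0.0], [13.7, 0.3], [-14.8, 0.3], [13.9, -0.4], [-14.8, -0.4]]
seat [609.621  96.95   -3.118 -25.16 ] [[0.1, -17.6], [0.8, -11.9], [-0.9, -12.8], [1.4, 14.5], [-1.5, 13.7], [0.8, -0.2], [-1.1, -0.7], [1.4, 14.7], [-1.1, 14.3]]
handle [ 649.819 -132.933   -1.989] 0.9979380163625076 [[-0.4, 0.2], [0.5, 0.1], [-0.9, -0.2], [0.9, -0.1]]
handle [ 648.872 -135.115   -5.108] 4634.665289105724 [[1.5, 51.1], [-0.4, 50.0], [-0.2, -46.2], [-0.9, -45.0]]
304 176 300.29132 [-19.  -16.5   6.7]
327 160 295.02652 [-35.7   7.1   7. ]
345 190 304.55188 [-4.1 26.2  6.9]
327 195 263.59076 [-10.6   6.5  47.8]
300 150 307.07288 [-43.8 -21.2  -8.1]
bench [ 7.58724607e+02 -1.35602719e+02  4.60497211e-01] [ 633.6094705  -190.67478006    1.14160667] hubtop [ 641.47778995 -152.33553485   49.84167873]
```

```bash
cat > fitseat.py <<'E'
from h import *
import pickle
from scipy.optimize import least_squares as LS
p=pickle.load(open("wp.pkl","rb"))
def proj(c,P):
    T=c["T"];q_=(np.atleast_2d(P)-T[:3,3])@T[:3,:3];return (q_/q_[:,2:])[:,:2]*[c["mtx"][0,0],c["mtx"][1,1]]+c["mtx"][:2,2]
A=lambda x,y:np.array([(x+.5)/6-.5+290,(y+.5)/6-.5+150])
obs=np.array([A(221.5,200),A(158,318),A(295,318),A(162,183),A(298,183),A(187,308),A(273,308),A(187,230),A(273,230)])
mod=np.array([[0,0,0],[11,-11,30],[11,11,30],[-11,-11,30],[-11,11,30],[6.5,-6.5,40],[6.5,6.5,40],[-6.5,-6.5,40],[-6.5,6.5,40]],float)
if __name__=="__main__":
  for free in(0,1):
    f=lambda v:(proj(p,mod@Rseat(v[2]).T+[v[0],v[1],160+free*v[3]])-obs).ravel()
    r=LS(f,[620,89,-.037,0]);print("seat",r.x.round(3),np.round(f(r.x).reshape(-1,2),1).tolist())
  # yaw from head screws (full-size view pixels /1.25)
  s=np.array([pix(p,u/1.25,v/1.25,0) for u,v in[(344,163)]])
  L0=np.array([612.5,96.4,160]);R=Rseat(-.04);n=R[:,2];T=p["T"]
  def pl(u,v):
    d=T[:3,:3]@np.linalg.solve(p["mtx"],[u/1.25,v/1.25,1]);o=T[:3,3];return R.T@(o+d*((L0-15*n-o)@n)/(d@n)-L0)
  for uv in[(344,163),(475,165),(348,283),(466,282)]:print(pl(*uv).round(1))
E
python3 fitseat.py; python3 - <<'E'
from bench import *
from h import *
import pickle
Q=q(tool(Rz(-1.992),-1))
goto([649.8,-132.9,70],Q);move_straight([649.8,-132.9,20],vel=60)
o=observe();print(o["tool_pos"],o["force"])
gripper_close(40);sleep(.2);o=observe();print(o["finger_gap"],o["finger_force"],o["tool_pos"],o["force"])
move_straight([649.8,-132.9,150],vel=150);sleep(.2)
o=observe();c=capture("wrist");print(o["time_s"],o["finger_gap"],o["force"],o["tool_pos"])
T=np.eye(4);T[:3,:3]=Rq(o["tcp_rot"]);T[:3,3]=o["tool_pos"];c["T"]=T@c["tool_from_camera"];pickle.dump(c,open("wg.pkl","wb"))
cv2.imwrite("pics/wg.png",cv2.resize(c["color"][60:270,210:430,::-1],None,fx=2.8,fy=2.8,interpolation=cv2.INTER_CUBIC))
E
```

```text
seat [ 6.12491e+02  9.67160e+01 -5.00000e-02  0.00000e+00] [[0.3, 0.7], [-0.1, -0.2], [0.1, 0.0], [-0.6, -0.1], [0.3, 0.1], [-0.1, 0.2], [-0.2, 0.3], [0.1, -0.5], [0.1, -0.4]]
seat [ 6.14383e+02  9.67050e+01 -5.00000e-02 -1.75700e+00] [[0.3, 0.8], [0.1, -0.3], [0.0, -0.1], [-0.5, -0.0], [0.2, 0.2], [0.0, 0.1], [-0.3, 0.2], [0.2, -0.5], [0.1, -0.3]]
[-53.  -53.3 -15. ]
[-51.7  55.5 -15. ]
[ 54.4 -54.4 -15. ]
[ 53.1  53.9 -15. ]
[ 650.17790674 -132.9886457    20.40224313] [-0.08243396 -0.16458977  0.29526895]
45.89089587714047 39.87663745880127 [ 649.9863142  -133.00376964   20.09188375] [ 1.47787644 -0.69907252  0.35926527]
8.2917 46.25686923556078 [ 0.22448377  0.61528232 -3.08858446] [ 649.06876981 -132.70772407  148.43868643]
```

View pics/wg.png

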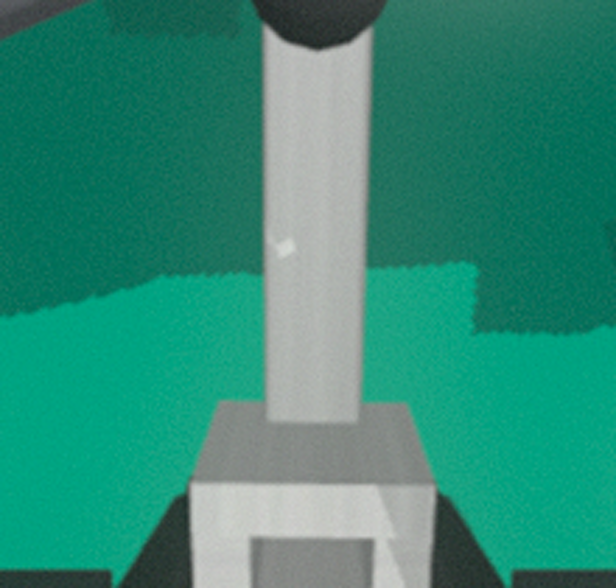

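The seat fit is good: residuals are under 1 px and the screws are symmetric. In the grip, the hub front edge spans crop (190..435, 484), so its centre is at u=321.3. That is about 1.3 mm off the calibrated tool axis in y, so I'll correct the seat y for it. Now moving to the pre-pose, then inserting with force monitoring.

```bash
cat > ins.py <<'E'
from bench import *
from h import *
R=Rseat(-.047);n=R[:,2];Q=q(tool(R,-1));seat=np.array([612.5,97.6,160.])
def tcp(d,dx=0,dy=0,R=R): return seat+R@np.array([dx-0.6,dy,d+20])
def st():
    o=observe();L=R.T@(o["tool_pos"]-seat)-[-0.6,0,20];return o,L
E
python3 - <<'E'
from ins import *
move_straight([649,-132.7,300],vel=250)
goto(tcp(150),Q);move_straight(tcp(60),vel=150);sleep(.3)
o,L=st();print(o["time_s"],"pos",L.round(2),"F",(R.T@o["force"]).round(1),R.T@o["torque"])
e=L-[0,0,60]; f0=R.T@o["force"];dx,dy=-e[0],-e[1]
ax=0;d=45.
while d>-1:
    move_straight(tcp(d-e[2],dx,dy),vel=60)
    o,L=st();f=R.T@o["force"]-f0;print(d,"pos",L.round(1),"F",f.round(1),"cmd",round(dx,1),round(dy,1))
    if abs(f[:2]).max()>8: 
        s=np.clip(f[:2]*.08,-1.5,1.5);dx+=s[0];dy+=s[1]
    if f[2]>30:break
    d-=3
sleep(.3);o,L=st();print(o["time_s"],L.round(2),(R.T@o["force"]-f0).round(1),o["finger_gap"])
np.save("f0.npy",np.r_[f0,dx,dy,e[2]])
E
```

```text
11.4667 pos [ 0.8   0.16 60.93] F [-0.5  0.8 -2.6] [ 0.0685821   0.37888213 -0.03693767]
45.0 pos [-1.7 -0.3 43.2] F [-0.9 -0.5  1.2] cmd -0.8 -0.2
42.0 pos [-0.8 -0.2 41. ] F [-1.1 -0.7  0.5] cmd -0.8 -0.2
39.0 pos [-1.  -0.2 37.9] F [-1.5 -1.   0.1] cmd -0.8 -0.2
36.0 pos [-1.  -0.2 34.8] F [-1.7 -0.1  0.2] cmd -0.8 -0.2
33.0 pos [-0.9 -0.2 31.9] F [-1.4 -0.3  1.2] cmd -0.8 -0.2
30.0 pos [-0.  -0.9 29.4] F [ 0.1 -6.   3.6] cmd -0.8 -0.2
27.0 pos [ 0.3 -1.2 26.4] F [ 1.2 -7.1  2. ] cmd -0.8 -0.2
24.0 pos [ 0.1 -1.3 23.2] F [ 2.  -7.9  0.5] cmd -0.8 -0.2
21.0 pos [ 0.1 -1.3 20.2] F [ 2.  -6.8  0.4] cmd -0.8 -0.2
18.0 pos [ 0.1 -1.3 17.2] F [ 1.4 -6.8  0.6] cmd -0.8 -0.2
15.0 pos [ 0.1 -1.3 14.2] F [ 1.6 -8.   0.6] cmd -0.8 -0.2
12.0 pos [ 0.1 -1.4 11. ] F [ 2.8 -7.5 -1.4] cmd -0.7 -0.8
9.0 pos [ 0.1 -1.4  8.1] F [ 2.9 -7.2  0.4] cmd -0.7 -0.8
6.0 pos [ 0.1 -1.4  5.2] F [ 2.2 -6.2  0.3] cmd -0.7 -0.8
3.0 pos [ 0.1 -1.4  2.2] F [ 1.6 -5.8 -0.1] cmd -0.7 -0.8
0.0 pos [ 0.2 -1.4 -0.4] F [-0.4 -7.9  4.6] cmd -0.7 -0.8
15.9333 [ 0.25 -1.41 -0.42] [ 0.3 -6.5  4.8] 46.345382167687994
```

The handle slid on cleanly, with contact at about d = -0.4 mm. I'll press it home, then pump by turning the wrist about the shaft axis.

```bash
python3 - <<'E'
from ins import *
a=np.load("f0.npy");f0=a[:3]
def T(d,ang):return seat+R@(np.array([-.5,-1.6,d+20])+Rz(ang)@[-.6,0,0]),q(tool(R@Rz(ang),-1))
def show(t):
    o,L=st();Rt=R.T@Rq(o["tcp_rot"])@np.diag([-1,1,-1.]);print(t,round(o["time_s"],2),L.round(1),"F",(R.T@o["force"]-f0).round(1),"Tz",round((R.T@o["torque"])[2],2),"ang",round(np.arctan2(Rt[1,0],Rt[0,0]),3),round(o["joint_pos"][5],2))
p,Q0=T(-3,0);move_straight(p,vel=30);sleep(.5);show("press")
for k in range(3):
    goto(*T(-3,.45));show("mid");goto(*T(-3,.92));sleep(.3);show("far")
    goto(*T(-3,.45));goto(*T(-3,-.02));sleep(.3);show("back")
c=capture("scene");cv2.imwrite("pics/s1.png",cv2.resize(c["color"][150:310,260:460,::-1],None,fx=3.5,fy=3.5,interpolation=cv2.INTER_CUBIC))
E
```

```text
press 16.68 [ 0.3 -1.3 -0.7] F [-8.5 -4.7 24.6] Tz -0.07 ang 0.0 -1.34
mid 17.19 [ 0.  -1.9 -0.6] F [-9.2 -5.7 26.8] Tz -0.26 ang 0.449 -1.79
far 18.02 [ 0.3 -2.4 -0.7] F [-8.  -7.2 26.6] Tz -0.37 ang 0.919 -2.26
back 19.37 [ 1.2 -1.5 -0.6] F [-4.1 -6.1 20.9] Tz -0.15 ang -0.02 -1.32
mid 19.89 [ 0.9 -1.7 -0.6] F [-5.6 -5.4 22.7] Tz -0.26 ang 0.449 -1.79
far 20.72 [ 1.1 -1.7 -0.6] F [-5.7 -3.7 22.2] Tz -0.35 ang 0.918 -2.26
back 22.07 [ 2.  -1.5 -0.6] F [-2.5 -5.  18. ] Tz -0.13 ang -0.02 -1.32
mid 22.59 [ 1.6 -1.4 -0.6] F [-3.9 -3.3 19.3] Tz -0.22 ang 0.449 -1.79
far 23.42 [ 1.1 -1.3 -0.6] F [-5.4 -3.  21.3] Tz -0.4 ang 0.918 -2.26
back 24.77 [ 2.  -1.6 -0.6] F [-2.8 -5.6 18.3] Tz -0.12 ang -0.02 -1.32
```

View pics/s1.png

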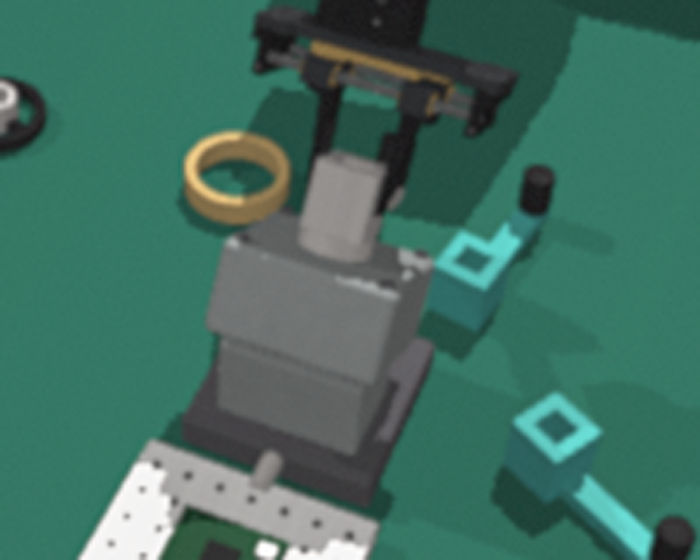

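The strokes register: reaction torque is about -0.35 N m at the far stop and the wrist angle reaches 0.92. I'll do one more stroke with a wrist look at the far stop to rule out slipping in the grip, then release, back off and check.

```bash
python3 - <<'E'
from ins import *
def T(d,ang,x=-.5,y=-1.6):return seat+R@(np.array([x,y,d+20])+Rz(ang)@[-.6,0,0]),q(tool(R@Rz(ang),-1))
goto(*T(-3,.45));goto(*T(-3,.92));sleep(.3);A=capture("wrist")["color"];S=capture("scene")["color"]
goto(*T(-3,.45));goto(*T(-3,-.02));sleep(.3)
o,L=st();move_straight(T(0,-.02,L[0]+.6,L[1])[0],vel=30);sleep(.2)
open_gripper();sleep(.3)
o,L=st();print(L.round(2),o["force"].round(1),o["finger_gap"])
move_straight(seat+R@np.array([L[0],L[1],130]),vel=100);sleep(.3)
o=observe();B=capture("wrist");print(o["time_s"],o["tool_pos"],o["force"].round(1))
f=lambda a:a[40:240,220:420,::-1]
cv2.imwrite("pics/fin.png",cv2.resize(np.hstack([f(A),f(B["color"])]),None,fx=2,fy=2,interpolation=cv2.INTER_CUBIC))
tt=np.eye(4);tt[:3,:3]=Rq(o["tcp_rot"]);tt[:3,3]=o["tool_pos"];B["T"]=tt@B["tool_from_camera"]
P=(pts(B)-seat)@R
k=(P[...,2]>50)&(P[...,2]<60)&(np.hypot(P[...,0]+115,P[...,1])<30);print("knob top",k.sum(),np.median(P[k],0) if k.any() else 0)
k=(P[...,2]>44)&(P[...,2]<56)&(np.hypot(P[...,0],P[...,1])<36);print("hub top z",k.sum(),np.median(P[k],0))
k=(P[...,2]>8)&(P[...,2]<20)&(abs(P[...,0]+60)<25)&(abs(P[...,1])<8);print("arm top z",np.median(P[k],0))
E
```

```text
[ 2.57 -1.61  0.01] [-0.2  1.   0.3] 94.98391893283267
30.925 [546.72308512  99.03146588 271.65637095] [-0.4  0.1  1. ]
knob top 619 [-115.34305142    2.18701767   50.76175091]
hub top z 2003 [-3.77235348 -0.48094957 51.37002002]
arm top z [-60.94148188   0.06455562  13.4201451 ]
```

View pics/fin.png

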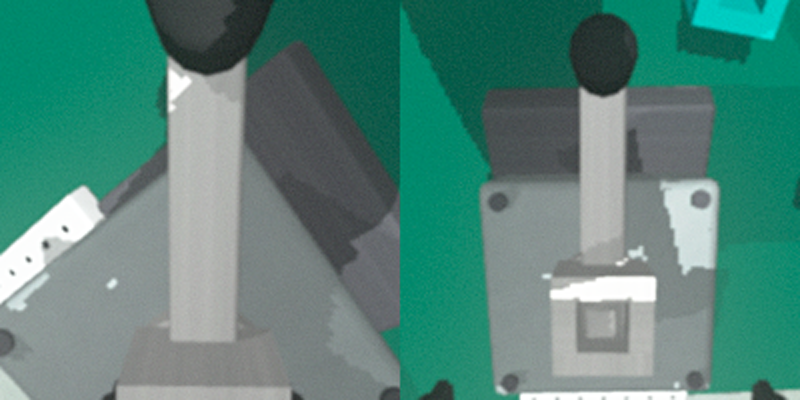

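In the left panel the arm is upright in the wrist view while the pump is turned about 50°, so the handle did not slip at the far stop. In the right panel the handle is released, with its hub at (603,325) seated, its arm pointing straight down the slope and its knob at (603,55). Measured hub top is about 51 mm above the seat, and the knob is at x = -115, y = 2. Handing in.

```bash
python3 -c "
from bench import *
print(job_done())"
```

```text
the job is handed in; nothing more can be done
None
```

The steel handle is seated fully home on the pump shaft with its arm straight down the slope; I pumped four full strokes, let go with the arm back at rest, and handed the job in at about 31 s of the 61 s allowed (no verdict was returned).

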